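# Dispense the terrain barrels: draw the hopper's slide gate to its stop

### The job

Let the yellow barrels out for the next game: hook the upright lip of the yellow hopper's slide gate and draw the gate gently straight out until you feel it come up against its end stop, without ramming it, so that both barrels roll into the hopper's tray; then let go, leaving the gate drawn out. Leave the red hopper's gate shut and the other things on the table where they are.

Things in the scene. Friction and masses are not known exactly. Their poses are not given: they have to be found in the camera images.
- hopper_yellow: plywood dispenser fixed to the table, yellow front and rear. Origin on the table under the hopper box; +x points to its tray, -x is the way the gate is drawn (roughly to the robot), z up. Box x +-51, y +-42 mm, open top 190 mm high; flared side lips to 205 mm, y +-64 mm. Gate guides each side: y 43 to 58 mm, up to 134 mm high, out to x -220 mm
- gate_yellow_lip (a point): middle of the top edge of the yellow upright pull lip at the gate's outer end (moves with it). Lip 10 mm thick (along the hopper's x), 74 wide, 40 high, standing on the flat aluminium blade (80 wide, 6 thick), whose upper face is 40 mm below this point. With the gate shut, 75 mm of clear blade lie between lip and hopper front. Axes as the hopper's
- gate_yellow (a joint): how far the yellow gate is drawn out, m: 0 shut, growing along the hopper's -x; starts 0 to 10 mm open. Drags with about 3 to 5 N, stays where left. The firm rubber-faced end stop is hidden in the side guide, set anywhere from 95 to 140 mm: feel it as a sudden rise of the pull. More than 40 N on the stop damages it
- barrel1: yellow toy barrel with dark bands, 38 mm diameter, 64 mm long, lying across (along the hopper's y) on the gate in the yellow hopper. Origin at its centre
- barrel2: the second such barrel, beside the first (nearer the tray). Origin at its centre. A ramp under the hopper box leads both to the tray: in the hopper frame x 55 to 190, y +-36 mm inside, floor 6 mm and walls 50 mm above the table
- hopper_red: same build as the yellow one, with a red front, rear and pull lip; its origin and axes lie likewise. It holds two red crates and is not to be used now
- gate_red (a joint): how far the red hopper's gate is drawn out, m: 0 shut; it slides as freely as the yellow one and should stay shut
- container: loose dark grey-green toy shipping container, 90 x 48 x 45 mm, standing on the table between the hoppers. Origin under its centre
- ruin: loose dark red corner of a ruined wall, 110 x 90 mm, 106 mm high, standing on the table to the left. Origin under its centre
- dice_cup: loose black dice cup, 80 mm wide, 95 mm high, standing on the table to the right. Origin under its centre
There are look-alikes about, which are no part of the job. What is shaped like the barrel1 but turquoise is not meant.

How it is judged (in metres and radians):
On the way:
1. the gate, drawn out more than 90 mm, is pressed against its end stop with more than 1 N for 0.1 s (contact force between gate_yellow and hopper_yellow above 1 N and value of joint gate_yellow above 0.09 m), for 0.1 s.
At the end, for the whole second after the job is handed in: The yellow gate, having been felt against its stop, is still at least 92 mm out and at rest; both yellow barrels lie at rest in the yellow hopper's tray (centres inside its walls, lower than 55 mm); the red gate is shut within 10 mm; container, ruin and cup are within 20 mm of their places (value of joint gate_yellow above 0.092 m and velocity of joint gate_yellow below 0.005 m/s and x of barrel1 in the frame of hopper_yellow between 0.06 and 0.19 m and z of each of barrel1, barrel2 in the frame of hopper_yellow below 0.055 m and y of barrel1 in the frame of hopper_yellow between -0.036 and 0.036 m and linear speed of each of barrel1, barrel2 below 0.03 m/s and x of barrel2 in the frame of hopper_yellow between 0.06 and 0.19 m and y of barrel2 in the frame of hopper_yellow between -0.036 and 0.036 m and value of joint gate_red below 0.01 m and distance of each of container, ruin, dice_cup from where it was at the start of the episode below 0.02 m); the robot touches nothing.
It fails at once if the gate is rammed or pressed against its stop with more than 40 N (contact force between gate_yellow and hopper_yellow above 40 N).
It fails at once if the red hopper's gate is opened more than 10 mm (value of joint gate_red above 0.01 m).
It fails at once if the container is pushed more than 20 mm or knocked over (distance of container from where it was at the start of the episode above 0.02 m or angle between container's own z axis and vertical above 0.5 rad).
It fails at once if the ruin is pushed more than 20 mm or knocked over (distance of ruin from where it was at the start of the episode above 0.02 m or angle between ruin's own z axis and vertical above 0.5 rad).
It fails at once if the dice cup is pushed more than 20 mm or knocked over (distance of dice_cup from where it was at the start of the episode above 0.02 m or angle between dice_cup's own z axis and vertical above 0.5 rad).
It also fails if it takes over 42 s, if anything falls off the work surface, if the arm or the gripper's body presses on something with over 40 N, if the wrist force passes 120 N, or if a joint passes its speed limit or range.

### The arm

A 6-joint arm with a two-finger parallel gripper is mounted at the origin on the work surface. World frame = base frame: x ahead of the robot, y to its left, z up, the work surface at z = 0. Lengths are in m, angles in degrees, forces in N, time in s.
With the tool pointing down it reaches from about 0.4 to 0.825 m from the base axis. Payload 7 kg.
Tool frame: the origin (TCP) lies midway between the tips of the shut fingers; the grasp point (between the pads) lies 19 mm behind it; z points along the fingers, x is the direction in which the jaws open and shut, and the axes are right-handed (so a half turn about z gives the same grasp; the last joint's range is limited). The gripper opens to 88 mm and grips with 3 to 60 N. Pads are 19 mm wide; open, the fingers measure 130 mm over their backs; the gripper's body (78 mm by 193 mm) begins 47 mm behind the grasp point.
Start: joints at [91.851, 20.546, 0.682, 0, -70.136, -16.507], TCP at [0.171, 0.653, 0.227] pointing down, gripper open.
Joint ranges: [-176.03, 176.03], [-82.01, 121.73], [-58.28, 71.71], [-173.87, 95.51], [-174.79, -0.11], [-173.66, 173.66]. Speed limits (degrees/s): [136.94, 136.94, 172.46, 180, 180, 180].

### API

Orientations are given as [roll, pitch, yaw] about the fixed x, y, z axes, in that order (R = Rz(yaw) Ry(pitch) Rx(roll)).
In Python, from plant import * gives the robot as it stands. The module is installed in compiled form; this text tells all that it offers.
- The arm moves only by the shell command python3 -m pendant 'ROWS' [OPENING]. ROWS is JSON, a list that holds one entry, the list of rows, each a list of 6 numbers: the shift along the world's x, y, z in mm, then the turn, a rotation vector about the world's x, y, z in degrees. A call has 1 to 10 rows; each row is the pose to reach, as a shift and turn from the pose commanded when the call began; what a row does not reach only later rows make up. A row lasts 1/8 s, in which the tool goes at most 62.5 mm and 10.7 degrees, less where a joint would pass 70% of its speed; a pose out of reach is approached as far as the arm can. A call with a gripper value outside its range is refused whole. OPENING is the closure, from -1 (fully open) to 1 (shut), set as the call begins (- or left out, the last holds). The fingers move at their own pace and stop on an object; the grip force is fixed at half the most. Time passes only in rows, so rows that repeat a pose let the fingers close. It gives the time, the measured TCP pose, the force and the opening at its end, in the units of the state.
- get_obs(): the state, without advancing time (a new reading comes with each control period).
- snapshot(name): name is "scene" or "top" or "wrist"; returns a dict with "pixels" (384x512x3 uint8, red, green, blue), "depth" (384x512 float32, m along the optical axis (not along the pixel's ray), 0 where there is no reading), "fx", "fy", "cx", "cy" (pixels), "pose" (4x4, takes a point from camera to world coordinates); the wrist camera has in their place "tool_from_camera" (4x4, takes a point from camera to tool coordinates, whose origin is the TCP and whose axes are the tool frame's). Camera axes: x right, y down, z forward; pixel columns grow to the right and rows downward; lengths in m; the calibration is good to about 2 mm. A picture is of the moment at which its call begins: read the wrist's pose just before it.
- close_job(): hands the job in, once; it reports no verdict.
The state is a dict: "clock": time; "joint_pos": joint angles; "qvel": joint speeds; "tau": joint torques, N m; "tool_pos": TCP position; "orientation": TCP orientation; "force": force on the tool from outside, world axes, zero at the start; "moment": the same for the moment, N m; "opening": finger opening in m.
Only numpy, scipy, OpenCV 4.12 (cv2) and the standard library are available. Lean on these libraries where they do the work, as an engineer would, in place of code of your own. Each camera call takes 0.05 s, during which the arm holds its last target. There are 200 camera calls.

## Working session

There is one attempt and no reset: what is moved stays moved. The work goes in short steps, Python scripts to look and compute and a shell command to move; the robot and the scene stay as the last step left them, time stands still between calls to the robot, and variables do not carry over. Pictures are saved under pics/ and viewed, about 8 in all and at most 12, crops included, and the job is handed in when it is done.

```bash
mkdir -p pics; cat > h.py <<'E'
from plant import *
import numpy as np, cv2
from scipy.spatial.transform import Rotation as R
def snap(n):
    o=get_obs(); s=snapshot(n)
    if n=="wrist":
        T=np.eye(4);T[:3,:3]=R.from_euler('xyz',o["orientation"],degrees=True).as_matrix();T[:3,3]=o["tool_pos"]
        s["pose"]=T@s["tool_from_camera"]
    return s
def cloud(s):
    d=s["depth"];v,u=np.mgrid[:d.shape[0],:d.shape[1]]
    P=np.stack([(u-s["cx"])/s["fx"]*d,(v-s["cy"])/s["fy"]*d,d],-1)
    return P@s["pose"][:3,:3].T+s["pose"][:3,3]
def save(s,n): cv2.imwrite("pics/"+n,s["pixels"][:,:,::-1])
E
python3 - <<'E'
from h import *
print(get_obs())
for n in("scene","top"):
    s=snap(n);save(s,n+".png");np.savez(n,c=cloud(s),p=s["pixels"])
a=np.hstack([cv2.imread("pics/scene.png"),cv2.imread("pics/top.png")]);cv2.imwrite("pics/both.png",cv2.resize(a,(800,300)))
E
```

```text
{'clock': 0.0, 'joint_pos': array([ 9.18519103e+01,  2.05899804e+01,  6.36125817e-01, -2.07365004e-02,
       -7.01348075e+01, -1.65063225e+01]), 'qvel': array([ 0.05829415,  0.00802178,  0.00364361, -0.09011742, -0.01729518,
        0.11096326]), 'tau': array([-7.98453984e-04, -5.82710838e+01,  2.93055135e+01,  6.99728161e+00,
        6.98360396e-03, -1.62211750e-04]), 'tool_pos': array([0.17067128, 0.65258615, 0.22565502]), 'orientation': array([-1.79993497e+02, -9.05472903e-02, -1.04661479e+02]), 'force': array([ 0.14206377,  0.10010819, -0.3011346 ]), 'moment': array([-0.00160041, -0.04432708, -0.03918205]), 'opening': 0.08784647376739703}
```

View pics/top.png

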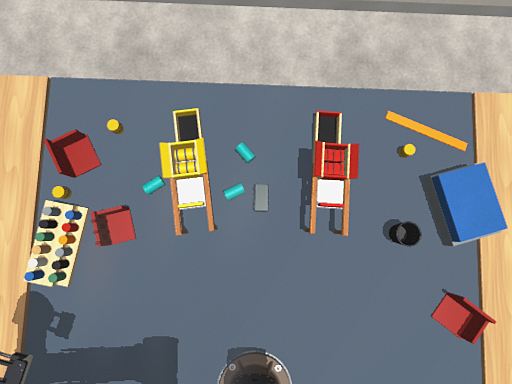

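View pics/scene.png

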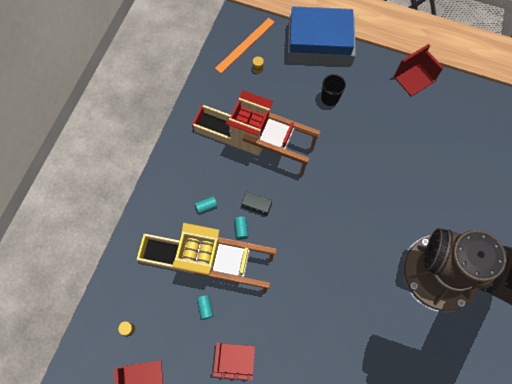

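The top view shows the yellow hopper at about (183,160), its lip near (190,206) and its tray at (187,125). The guides run down to (178,233) and (210,230). The red hopper is at (335,160). The arm is clear of the area.

```bash
python3 - <<'E'
from h import *
z=np.load("top.npz");c,p=z["c"],z["p"]
hsv=cv2.cvtColor(p,cv2.COLOR_RGB2HSV)
Y=(hsv[...,0]>20)&(hsv[...,0]<35)&(hsv[...,1]>150)&(hsv[...,2]>90)
roi=np.zeros(Y.shape,bool);roi[100:240,155:220]=1
for name,m in (("hoppertop",Y&roi&(c[...,2]>.18)),("lip",Y&roi&(np.mgrid[:384,:512][0]>190))):
    q=c[m];print(name,len(q),q.min(0),q.max(0),np.median(q,0))
O=(hsv[...,0]>5)&(hsv[...,0]<18)&(hsv[...,1]>90)&roi&(c[...,2]>.1)
for lo,hi in((160,192),(198,220)):
    mm=O.copy();mm[:, :lo]=0;mm[:,hi:]=0;mm[:178]=0
    q=c[mm];print("guide",len(q),q.min(0),q.max(0));l=cv2.fitLine(q[:,:2].astype(np.float32),cv2.DIST_HUBER,0,.01,.01).ravel();print(l,np.degrees(np.arctan2(l[1],l[0])))
for r,cc in((207,190),(206,185),(206,200),(195,190),(125,187),(207,330)):print(r,cc,c[r,cc],p[r,cc])
b=cv2.imread("pics/top.png")[100:245,140:290];cv2.imwrite("pics/crop.png",cv2.resize(b,None,fx=4,fy=4,interpolation=cv2.INTER_CUBIC))
E
```

```text
hoppertop 682 [0.50928742 0.01547784 0.18011599] [0.77752737 0.29771193 1.28305527] [0.71543399 0.2374491  0.19699033]
lip 84 [0.50928742 0.01547784 0.13364604] [0.59119851 0.24992862 1.28305527] [0.58288186 0.20630484 0.16583122]
guide 323 [0.49439257 0.01547784 0.10067504] [0.66470512 0.27955376 1.28305527]
[0.98665917 0.16279948 0.5506008  0.25290558] 9.369426
guide 273 [0.50934301 0.13770379 0.11777646] [0.66887056 0.17514609 0.14066234]
[0.9873659  0.15845688 0.58723694 0.15703614] 9.117339
207 190 [0.57780286 0.21482101 0.12598462] [245 242 251]
206 185 [0.57800444 0.22302877 0.164998  ] [234 207  29]
206 200 [0.58168001 0.18403496 0.12827685] [195 199 218]
195 190 [0.61488437 0.21689456 0.12508838] [245 245 245]
125 187 [0.8692979  0.2603644  0.00751855] [51 50 50]
207 330 [ 0.59101234 -0.21677558  0.12797469] [242 255 255]
```

View pics/crop.png

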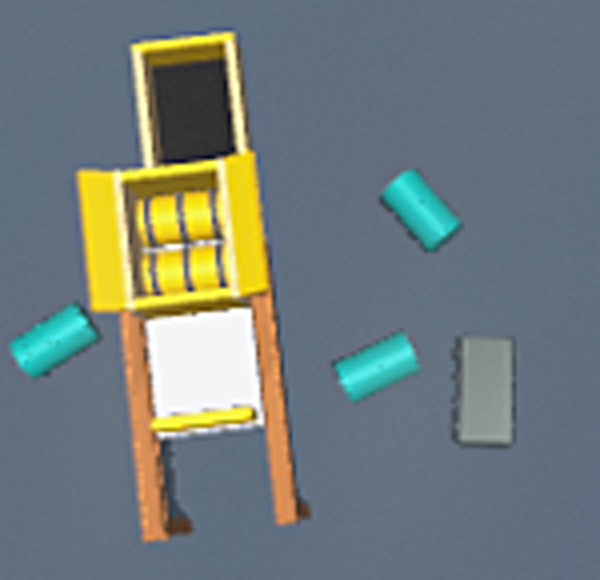

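The crop shows the yellow lip at about (205,420) with the white blade clear behind it at (205,355), and both barrels in the box. I estimate the lip centre at (0.580, 0.207), top z of 0.165, and hopper yaw of 9.2°. I'll raise the arm, move over the clear blade with the fingers shut and the jaws across the hopper, then look with the wrist camera.

```bash
python3 -m pendant '[[[0,0,60,0,0,0],[40,-40,75,0,0,3],[84,-84,75,0,0,8],[128,-128,75,0,0,12],[172,-172,75,0,0,16],[216,-216,75,0,0,20],[260,-260,75,0,0,24],[304,-304,75,0,0,24],[348,-348,75,0,0,24],[390,-395,75,0,0,24]]]' 1
python3 -m pendant '[[[30,-32,0,0,0,0],[44,-47,0,0,0,0],[44,-47,0,0,0,0],[44,-47,0,0,0,0],[44,-47,0,0,0,0]]]'
python3 - <<'E'
from h import *
o=get_obs();print(o["clock"],o["tool_pos"],o["orientation"],o["force"],o["joint_pos"],o["opening"])
s=snap("wrist");save(s,"w1.png");np.savez("w1",c=cloud(s),p=s["pixels"]);print(s["tool_from_camera"])
E
```

```text
clock: 1.35
tool_pos: [0.5615, 0.2568, 0.3012]
orientation: [180.0, -0.0, -80.6]
force: [0.5, 1.5, 1.3]
opening: 0.0006
clock: 1.98
tool_pos: [0.6038, 0.2124, 0.3017]
orientation: [-180.0, 0.0, -80.6]
force: [-0.4, -0.6, -0.2]
opening: 0.0005
1.975 [0.60377652 0.21244149 0.30174592] [-1.79990332e+02  1.37866985e-02 -8.05705289e+01] [-0.35367039 -0.5734167  -0.21419664] [ 3.68169583e+01  1.52046785e+01  2.80762061e+00 -7.98063072e-03
 -7.75880159e+01  6.26142259e+01] 0.0004765804568181425
[[ 9.99999065e-01  3.70303747e-05  1.36690227e-03 -1.12789653e-03]
 [-4.11696727e-04  9.61402881e-01  2.75144202e-01 -7.30846175e-02]
 [-1.30395509e-03 -2.75144507e-01  9.61401997e-01 -1.58209446e-01]
 [ 0.00000000e+00  0.00000000e+00  0.00000000e+00  1.00000000e+00]]
```

View pics/w1.png

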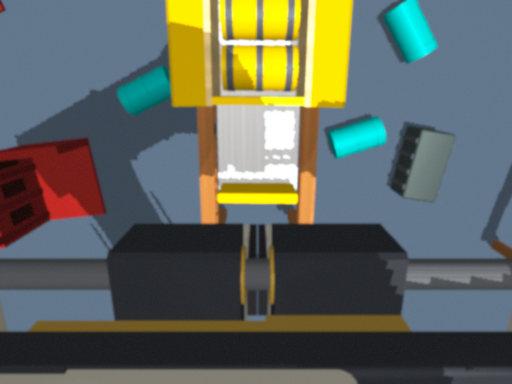

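The wrist view shows the yellow lip at (257,195), the blade above it and the hopper front at row 100. The fingers are centred on it. I'll measure the lip from this.

```bash
python3 - <<'E'
from h import *
z=np.load("w1.npz");c,p=z["c"],z["p"]
hsv=cv2.cvtColor(p,cv2.COLOR_RGB2HSV)
Y=(hsv[...,0]>20)&(hsv[...,0]<35)&(hsv[...,1]>150)&(hsv[...,2]>90)
a=np.radians(9.2);ex=np.array([np.cos(a),np.sin(a)]);ey=np.array([-ex[1],ex[0]]);t=np.array([.6038,.2124])
def show(n,q):
    h=np.c_[(q[:,:2]-t)@ex,(q[:,:2]-t)@ey,q[:,2]]*1000;print(n,len(q),np.percentile(h,[2,50,98],axis=0).round(1).tolist());return h
m=np.zeros(Y.shape,bool);m[175:210,205:310]=1
q=c[Y&m];show("lip",q);q=q[q[:,2]>.155];show("liptop",q)
l=cv2.fitLine(q[:,:2].astype(np.float32),cv2.DIST_HUBER,0,.01,.01).ravel();print("lip line",np.degrees(np.arctan2(l[1],l[0])))
m[:]=0;m[85:110,215:305]=1;show("front",c[Y&m])
m[:]=0;m[120:175,225:290]=1;show("blade",c[m])
for lo,hi in((195,218),(298,322)):
    m[:]=0;m[115:215,lo:hi]=1;m&=(hsv[...,0]<18)&(c[...,2]>.12);show("guide",c[m])
E
```

```text
lip 1523 [[-26.5, -34.9, 132.3], [-17.6, -0.2, 164.8], [-16.6, 35.6, 167.4]]
liptop 1035 [[-26.2, -34.9, 155.8], [-20.0, -0.2, 165.8], [-16.6, 35.1, 167.5]]
lip line -81.49753
front 927 [[63.4, -34.3, 151.8], [67.2, -3.5, 189.7], [78.1, 32.9, 191.6]]
blade 3575 [[-7.5, -30.3, 124.7], [19.4, 0.9, 126.2], [45.7, 32.0, 127.7]]
guide 1589 [[-47.2, 42.9, 130.8], [4.8, 50.0, 134.1], [50.0, 57.6, 135.7]]
guide 1566 [[-46.7, -57.4, 131.1], [5.0, -49.9, 134.3], [50.5, -42.8, 135.9]]
```

The TCP is centred across the lip, whose inner face is 16.6 mm behind it. The gate is about 5 mm open. I'll go down to z = 0.140.

```bash
python3 -m pendant '[[[0,0,-50,0,0,0],[0,0,-100,0,0,0],[0,0,-135,0,0,0],[0,0,-150,0,0,0],[0,0,-162,0,0,0],[0,0,-162,0,0,0],[0,0,-162,0,0,0]]]'
python3 -m pendant '[[[-3,-0.5,0,0,0,0],[-6,-1,0,0,0,0],[-9,-1.5,0,0,0,0],[-12,-2,0,0,0,0],[-12,-2,0,0,0,0]]]'
```

```text
clock: 2.9
tool_pos: [0.6051, 0.2118, 0.1409]
orientation: [-179.9, 0.0, -80.6]
force: [0.6, -0.5, -0.0]
opening: 0.0005
clock: 3.52
tool_pos: [0.5926, 0.2096, 0.1401]
orientation: [-179.9, 0.0, -80.6]
force: [2.3, 1.4, 2.1]
opening: 0.0007
```

```bash
python3 -m pendant '[[[-3,-0.5,0,0,0,0],[-7,-1.1,0,0,0,0],[-11,-1.8,0,0,0,0],[-15,-2.4,0,0,0,0],[-19,-3.1,0,0,0,0],[-23,-3.7,0,0,0,0],[-27,-4.4,0,0,0,0],[-31,-5,0,0,0,0],[-35,-5.7,0,0,0,0],[-35,-5.7,0,0,0,0]]]'
python3 - <<'E'
from h import *
s=snap("wrist");save(s,"w2.png")
o=get_obs();print(o["tool_pos"],o["force"])
c=cloud(s);p=s["pixels"];hsv=cv2.cvtColor(p,cv2.COLOR_RGB2HSV)
Y=(hsv[...,0]>20)&(hsv[...,0]<35)&(hsv[...,1]>150)&(hsv[...,2]>90)
a=np.radians(9.2);ex=np.array([np.cos(a),np.sin(a)]);ey=np.array([-ex[1],ex[0]]);t=np.array([.6038,.2124])
h=np.c_[((c[...,:2]-t)@ex).ravel(),((c[...,:2]-t)@ey).ravel(),c[...,2].ravel()]*1000
m=Y.ravel()&(abs(h[:,1])<37)&(h[:,2]>150)&(h[:,2]<172)&(h[:,0]<40)
print("lip",m.sum(),np.percentile(h[m],[2,50,98],axis=0).round(1).tolist())
E
```

```text
clock: 4.78
tool_pos: [0.5566, 0.2035, 0.1393]
orientation: [179.9, -0.0, -80.7]
force: [1.1, 0.8, 1.8]
opening: 0.0005
[0.55666671 0.20335968 0.13916571] [2.15319299 1.34523923 1.32251947]Traceback (most recent call last):
  File "<stdin>", line 9, in <module>
    return _quantile_unchecked(
        a, q, axis, out, overwrite_input, method, keepdims, weights)
    return _ureduce(a,
                    func=_quantile_ureduce_func,
    ...<5 lines>...
                    overwrite_input=overwrite_input,
                    method=method)
    r = func(a, **kwargs)
    result = _quantile(arr,
                       quantiles=q,
    ...<2 lines>...
                       out=out,
                       weights=wgt)
    slices_having_nans = np.isnan(arr[-1, ...])
                                  ~~~^^^^^^^^^
IndexError: index -1 is out of bounds for axis 0 with size 0
```

View pics/w2.png

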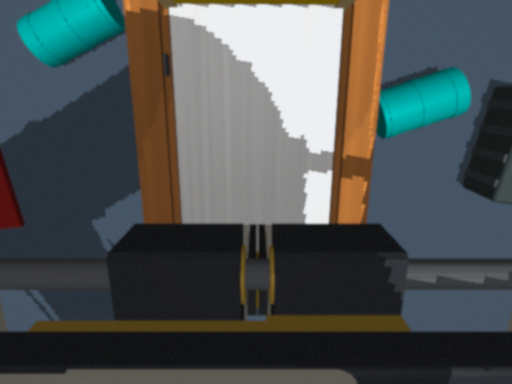

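The wrist view shows clear blade right up to the fingers at row 225, with the lip hidden behind them. I'll check with the scene camera that the gate followed.

```bash
python3 - <<'E'
from h import *
s=snap("scene");save(s,"s2.png")
b=cv2.imread("pics/s2.png")[190:330,120:300];cv2.imwrite("pics/s2c.png",cv2.resize(b,None,fx=4,fy=4,interpolation=cv2.INTER_CUBIC))
E
```

```text
(no output)
```

View pics/s2c.png

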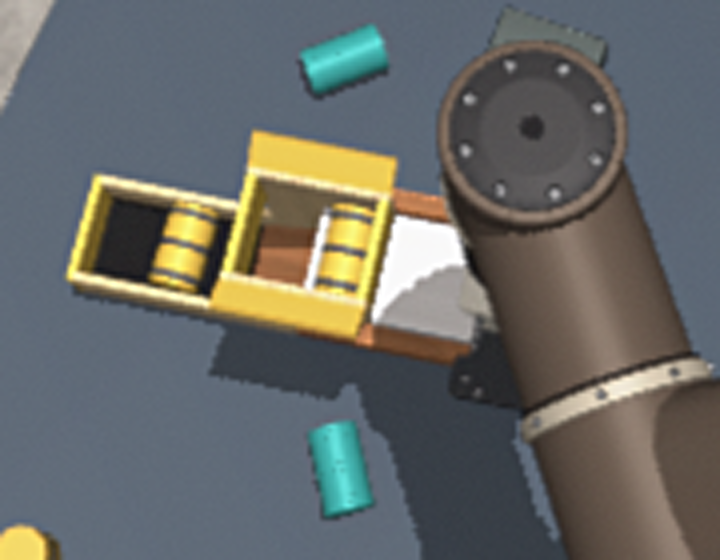

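The gate follows the fingers, and the first barrel is already in the tray at (185,245). I estimate the opening at 46 to 50 mm. I'll draw 30 mm more, then continue in small steps while watching the force.

```bash
cat > chk.py <<'E'
# stop the chain once the pull on the tool reaches the limit
import sys;from h import *
o=get_obs();a=np.radians(9.2);f=o["force"][:2]@[np.cos(a),np.sin(a)]
print("pull %.1f"%f);sys.exit(f>9)
E
python3 -m pendant '[[[-3,-0.5,0,0,0,0],[-6,-1,0,0,0,0],[-9,-1.5,0,0,0,0],[-12,-1.9,0,0,0,0],[-15,-2.4,0,0,0,0],[-18,-2.9,0,0,0,0],[-21,-3.4,0,0,0,0],[-24,-3.9,0,0,0,0],[-27,-4.4,0,0,0,0],[-30,-4.8,0,0,0,0]]]' && python3 chk.py &&
python3 -m pendant '[[[-1,-0.2,0,0,0,0],[-2,-0.3,0,0,0,0]]]' && python3 chk.py &&
python3 -m pendant '[[[-1,-0.2,0,0,0,0],[-2,-0.3,0,0,0,0]]]' && python3 chk.py &&
python3 -m pendant '[[[-1,-0.2,0,0,0,0],[-2,-0.3,0,0,0,0]]]' && python3 chk.py
```

```text
clock: 6.12
tool_pos: [0.5272, 0.1988, 0.1396]
orientation: [180.0, -0.0, -80.7]
force: [4.4, -0.8, -2.9]
opening: 0.0005
pull 4.3False
```

The chain stopped because of how my check returned its exit code, not because of force. I'll fix it and go on.

```bash
sed -i 's/sys.exit(f>9)/sys.exit(int(f>9))/' chk.py
M="python3 -m pendant"
python3 -m pendant '[[[-1,-0.2,0,0,0,0],[-2,-0.3,0,0,0,0]]]' && python3 chk.py &&
python3 -m pendant '[[[-1,-0.2,0,0,0,0],[-2,-0.3,0,0,0,0]]]' && python3 chk.py &&
python3 -m pendant '[[[-1,-0.2,0,0,0,0],[-2,-0.3,0,0,0,0]]]' && python3 chk.py &&
python3 -m pendant '[[[-1,-0.2,0,0,0,0],[-2,-0.3,0,0,0,0]]]' && python3 chk.py &&
python3 -m pendant '[[[-1,-0.2,0,0,0,0],[-2,-0.3,0,0,0,0]]]' && python3 chk.py &&
python3 -m pendant '[[[-1,-0.2,0,0,0,0],[-2,-0.3,0,0,0,0]]]' && python3 chk.py
```

```text
clock: 6.38
tool_pos: [0.5254, 0.1985, 0.1396]
orientation: [180.0, -0.0, -80.7]
force: [3.3, -1.6, -2.4]
opening: 0.0004
pull 3.0
clock: 6.62
tool_pos: [0.5234, 0.1982, 0.1396]
orientation: [-180.0, -0.0, -80.7]
force: [4.6, -2.1, -1.6]
opening: 0.0001
pull 4.2
clock: 6.88
tool_pos: [0.5214, 0.1979, 0.1396]
orientation: [180.0, -0.0, -80.7]
force: [2.6, -0.8, -2.3]
opening: 0.0003
pull 2.4
clock: 7.12
tool_pos: [0.5194, 0.1976, 0.1396]
orientation: [180.0, -0.0, -80.7]
force: [3.8, -1.0, -1.4]
opening: 0.0008
pull 3.6
clock: 7.38
tool_pos: [0.5174, 0.1973, 0.1396]
orientation: [180.0, -0.0, -80.7]
force: [4.4, -2.3, -1.3]
opening: 0.0002
pull 4.0
clock: 7.62
tool_pos: [0.5154, 0.197, 0.1396]
orientation: [-180.0, -0.0, -80.7]
force: [4.4, -2.5, -1.5]
opening: 0.0004
pull 3.9
```

```bash
python3 -m pendant '[[[-0.5,-0.1,0,0,0,0],[-1,-0.2,0,0,0,0]]]' && python3 chk.py &&
python3 -m pendant '[[[-0.5,-0.1,0,0,0,0],[-1,-0.2,0,0,0,0]]]' && python3 chk.py &&
python3 -m pendant '[[[-0.5,-0.1,0,0,0,0],[-1,-0.2,0,0,0,0]]]' && python3 chk.py &&
python3 -m pendant '[[[-0.5,-0.1,0,0,0,0],[-1,-0.2,0,0,0,0]]]' && python3 chk.py &&
python3 -m pendant '[[[-0.5,-0.1,0,0,0,0],[-1,-0.2,0,0,0,0]]]' && python3 chk.py &&
python3 -m pendant '[[[-0.5,-0.1,0,0,0,0],[-1,-0.2,0,0,0,0]]]' && python3 chk.py &&
python3 -m pendant '[[[-0.5,-0.1,0,0,0,0],[-1,-0.2,0,0,0,0]]]' && python3 chk.py &&
python3 -m pendant '[[[-0.5,-0.1,0,0,0,0],[-1,-0.2,0,0,0,0]]]' && python3 chk.py &&
python3 -m pendant '[[[-0.5,-0.1,0,0,0,0],[-1,-0.2,0,0,0,0]]]' && python3 chk.py &&
python3 -m pendant '[[[-0.5,-0.1,0,0,0,0],[-1,-0.2,0,0,0,0]]]' && python3 chk.py &&
python3 -m pendant '[[[-0.5,-0.1,0,0,0,0],[-1,-0.2,0,0,0,0]]]' && python3 chk.py &&
python3 -m pendant '[[[-0.5,-0.1,0,0,0,0],[-1,-0.2,0,0,0,0]]]' && python3 chk.py
```

```text
clock: 7.88
tool_pos: [0.5144, 0.1969, 0.1396]
orientation: [-180.0, 0.0, -80.7]
force: [3.9, -1.3, -0.5]
opening: 0.0002
pull 3.7
clock: 8.12
tool_pos: [0.5134, 0.1967, 0.1396]
orientation: [-180.0, 0.0, -80.7]
force: [3.9, -2.2, -0.6]
opening: 0.0
pull 3.5
clock: 8.38
tool_pos: [0.5124, 0.1966, 0.1396]
orientation: [-180.0, 0.0, -80.7]
force: [4.0, -1.6, -0.7]
opening: 0.0001
pull 3.7
clock: 8.62
tool_pos: [0.5115, 0.1964, 0.1396]
orientation: [-180.0, 0.0, -80.7]
force: [4.4, -0.5, -0.7]
opening: 0.0004
pull 4.2
clock: 8.88
tool_pos: [0.5105, 0.1962, 0.1396]
orientation: [-180.0, 0.0, -80.7]
force: [3.9, -0.6, -1.6]
opening: 0.0003
pull 3.8
clock: 9.12
tool_pos: [0.5095, 0.196, 0.1396]
orientation: [-180.0, 0.0, -80.7]
force: [4.5, -0.3, -0.5]
opening: 0.0007
pull 4.4
clock: 9.38
tool_pos: [0.5085, 0.1959, 0.1396]
orientation: [-180.0, 0.0, -80.7]
force: [3.4, 1.0, -1.1]
opening: 0.0005
pull 3.5
clock: 9.62
tool_pos: [0.5074, 0.1957, 0.1396]
orientation: [-180.0, 0.0, -80.7]
force: [3.2, 1.2, -0.2]
opening: 0.0004
pull 3.3
clock: 9.88
tool_pos: [0.5065, 0.1955, 0.1396]
orientation: [-180.0, 0.0, -80.7]
force: [2.6, 1.7, -0.8]
opening: 0.0003
pull 2.9
clock: 10.12
tool_pos: [0.5055, 0.1953, 0.1396]
orientation: [-180.0, 0.0, -80.7]
force: [3.0, 3.4, -1.1]
opening: 0.0007
pull 3.5
clock: 10.38
tool_pos: [0.5045, 0.1951, 0.1396]
orientation: [-180.0, 0.0, -80.7]
force: [3.3, 4.6, -0.8]
opening: 0.0004
pull 4.0
clock: 10.62
tool_pos: [0.5035, 0.1948, 0.1396]
orientation: [-180.0, 0.0, -80.7]
force: [3.2, 3.6, -0.7]
opening: 0.0005
pull 3.8
```

```bash
python3 -m pendant '[[[-0.5,-0.05,0,0,0,0],[-1,-0.1,0,0,0,0]]]' && python3 chk.py &&
python3 -m pendant '[[[-0.5,-0.05,0,0,0,0],[-1,-0.1,0,0,0,0]]]' && python3 chk.py &&
python3 -m pendant '[[[-0.5,-0.05,0,0,0,0],[-1,-0.1,0,0,0,0]]]' && python3 chk.py &&
python3 -m pendant '[[[-0.5,-0.05,0,0,0,0],[-1,-0.1,0,0,0,0]]]' && python3 chk.py &&
python3 -m pendant '[[[-0.5,-0.1,0,0,0,0],[-1,-0.15,0,0,0,0]]]' && python3 chk.py &&
python3 -m pendant '[[[-0.5,-0.1,0,0,0,0],[-1,-0.15,0,0,0,0]]]' && python3 chk.py &&
python3 -m pendant '[[[-0.5,-0.1,0,0,0,0],[-1,-0.15,0,0,0,0]]]' && python3 chk.py &&
python3 -m pendant '[[[-0.5,-0.1,0,0,0,0],[-1,-0.15,0,0,0,0]]]' && python3 chk.py &&
python3 -m pendant '[[[-0.5,-0.1,0,0,0,0],[-1,-0.15,0,0,0,0]]]' && python3 chk.py &&
python3 -m pendant '[[[-0.5,-0.1,0,0,0,0],[-1,-0.15,0,0,0,0]]]' && python3 chk.py &&
python3 -m pendant '[[[-0.5,-0.1,0,0,0,0],[-1,-0.15,0,0,0,0]]]' && python3 chk.py &&
python3 -m pendant '[[[-0.5,-0.1,0,0,0,0],[-1,-0.15,0,0,0,0]]]' && python3 chk.py
```

```text
clock: 10.88
tool_pos: [0.5025, 0.1946, 0.1396]
orientation: [-180.0, 0.0, -80.7]
force: [2.5, 3.8, -1.4]
opening: 0.0006
pull 3.1
clock: 11.12
tool_pos: [0.5014, 0.1945, 0.1396]
orientation: [-180.0, -0.0, -80.7]
force: [2.8, 2.4, 0.0]
opening: 0.0006
pull 3.1
clock: 11.38
tool_pos: [0.5004, 0.1943, 0.1396]
orientation: [-180.0, -0.0, -80.7]
force: [2.7, 2.0, -0.6]
opening: 0.0004
pull 2.9
clock: 11.62
tool_pos: [0.4995, 0.1942, 0.1396]
orientation: [-180.0, -0.0, -80.7]
force: [3.1, 1.9, -0.1]
opening: 0.0006
pull 3.4
clock: 11.88
tool_pos: [0.4984, 0.194, 0.1396]
orientation: [180.0, -0.0, -80.7]
force: [3.0, 2.3, 2.2]
opening: 0.0005
pull 3.4
clock: 12.12
tool_pos: [0.4974, 0.1939, 0.1396]
orientation: [180.0, -0.0, -80.7]
force: [3.0, 1.7, 1.0]
opening: 0.0006
pull 3.2
clock: 12.38
tool_pos: [0.4964, 0.1938, 0.1396]
orientation: [180.0, -0.0, -80.7]
force: [2.9, 1.7, 1.5]
opening: 0.0006
pull 3.2
clock: 12.62
tool_pos: [0.4954, 0.1936, 0.1396]
orientation: [180.0, -0.0, -80.7]
force: [4.0, 0.1, 1.3]
opening: 0.0004
pull 3.9
clock: 12.88
tool_pos: [0.4944, 0.1935, 0.1396]
orientation: [180.0, -0.0, -80.7]
force: [3.8, -0.1, 2.0]
opening: 0.0005
pull 3.7
clock: 13.12
tool_pos: [0.4934, 0.1933, 0.1396]
orientation: [180.0, -0.0, -80.7]
force: [4.1, -0.6, 1.7]
opening: 0.0005
pull 4.0
clock: 13.38
tool_pos: [0.4924, 0.1932, 0.1396]
orientation: [180.0, -0.0, -80.7]
force: [3.7, 0.3, 2.0]
opening: 0.0005
pull 3.7
clock: 13.62
tool_pos: [0.4919, 0.1931, 0.1396]
orientation: [-180.0, -0.0, -80.7]
force: [6.9, -0.7, -0.8]
opening: -0.0
pull 6.7
```

The force rose to 6.7 N and the motion lagged, so this is probably the stop. I'll continue in half steps.

```bash
python3 -m pendant '[[[-0.3,-0.05,0,0,0,0],[-0.3,-0.05,0,0,0,0]]]' && python3 chk.py &&
python3 -m pendant '[[[-0.3,-0.05,0,0,0,0],[-0.3,-0.05,0,0,0,0]]]' && python3 chk.py &&
python3 -m pendant '[[[-0.3,-0.05,0,0,0,0],[-0.3,-0.05,0,0,0,0]]]' && python3 chk.py
```

```text
clock: 13.88
tool_pos: [0.4919, 0.1931, 0.1396]
orientation: [-179.9, -0.0, -80.6]
force: [7.4, -0.4, 0.5]
opening: 0.0001
pull 7.3
clock: 14.12
tool_pos: [0.4919, 0.1931, 0.1397]
orientation: [-179.9, -0.0, -80.6]
force: [9.3, -0.8, -1.4]
opening: 0.0001
pull 9.1
```

The tool no longer moves while the pull climbs, so the gate is at the stop. I'll press slightly more, hold, then back off and lift.

```bash
python3 -m pendant '[[[-0.5,-0.1,0,0,0,0],[-0.5,-0.1,0,0,0,0],[-0.5,-0.1,0,0,0,0]]]'; python3 chk.py
python3 -m pendant '[[[3,0.5,0,0,0,0],[8,1.3,0,0,0,0],[10,1.6,0,0,0,0],[10,1.6,0,0,0,0],[10,1.6,30,0,0,0],[10,1.6,80,0,0,0],[10,1.6,130,0,0,0],[10,1.6,160,0,0,0],[10,1.6,160,0,0,0]]]'
```

```text
clock: 14.5
tool_pos: [0.4918, 0.1932, 0.1397]
orientation: [-179.9, 0.0, -80.6]
force: [10.3, -0.7, -2.8]
opening: 0.0004
pull 10.0
clock: 15.62
tool_pos: [0.5011, 0.1951, 0.3023]
orientation: [-179.8, 0.1, -80.6]
force: [-0.4, -0.0, -1.0]
opening: 0.0001
```

```bash
python3 -m pendant '[[[-20,40,20,0,0,0],[-40,90,20,0,0,0],[-60,140,20,0,0,0],[-80,190,20,0,0,0],[-100,240,20,0,0,0],[-120,290,20,0,0,0],[-120,290,20,0,0,0],[-120,290,20,0,0,0]]]'
python3 - <<'E'
from h import *
z=np.load("top.npz");p0,c0=z["p"],z["c"]
s=snap("top");save(s,"t3.png");c=cloud(s);p=s["pixels"]
d=(abs(p.astype(int)-p0).max(2)>60)
print("force",get_obs()["force"],"changed near container/cup/ruin/red:",[int(d[a:b,e:f].sum()) for a,b,e,f in((180,215,250,272),(215,250,385,425),(203,248,90,137),(108,240,305,360))])
hsv=cv2.cvtColor(p,cv2.COLOR_RGB2HSV);Y=(hsv[...,0]>20)&(hsv[...,0]<35)&(hsv[...,1]>150)&(hsv[...,2]>90)
m=Y&(c[...,2]>.15)&(c[...,2]<.18);m[:207]=0
q=c[m];print("lip",len(q),np.median(q,0) if len(q) else "")
b=cv2.imread("pics/t3.png")[90:260,60:380];cv2.imwrite("pics/t3c.png",cv2.resize(b,None,fx=2.5,fy=2.5,interpolation=cv2.INTER_CUBIC))
E
```

```text
clock: 16.62
tool_pos: [0.3799, 0.4842, 0.3183]
orientation: [179.9, -0.1, -80.6]
force: [-0.2, -1.2, 0.4]
opening: 0.0005
force [-0.08091379 -0.68016427  0.13846086] changed near container/cup/ruin/red: [0, 0, 50, 0]
lip 69 [0.47633806 0.19139313 0.16653636]
```

View pics/t3c.png

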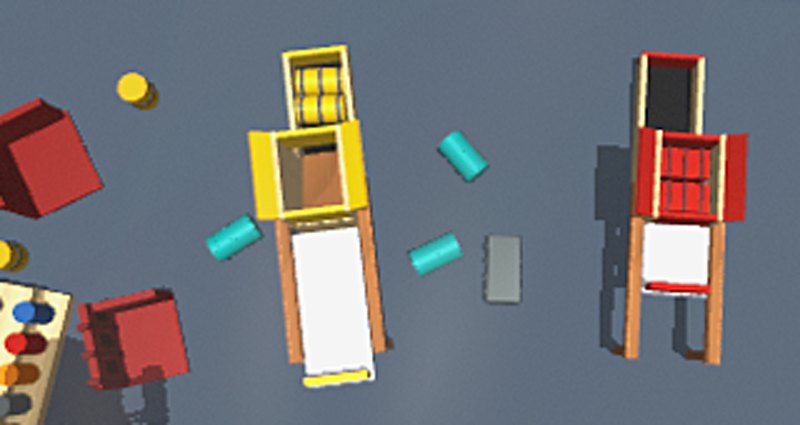

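The view shows the gate drawn out with its lip at (337,379), the box empty, and both barrels in the tray at (318,80) and (320,107). The red hopper and the loose things haven't moved; the 50 changed pixels near the ruin are the arm's shadow. One check of the barrel positions remains.

```bash
python3 - <<'E'
from h import *
s=snap("top");c=cloud(s);hsv=cv2.cvtColor(s["pixels"],cv2.COLOR_RGB2HSV)
Y=(hsv[...,0]>18)&(hsv[...,0]<35)&(hsv[...,1]>120)&(hsv[...,2]>70)
a=np.radians(9.2);ex=np.array([np.cos(a),np.sin(a)]);ey=np.array([-ex[1],ex[0]])
o=np.array([.6038,.2124])+(.0634+.051)*ex
h=np.stack([(c[...,:2]-o)@ex,(c[...,:2]-o)@ey,c[...,2]],-1)*1000
m=(abs(h[...,1])<33)&(h[...,0]>55)&(h[...,0]<188)&(h[...,2]>12)&(h[...,2]<70)
q=h[m];b=(q[:,0]//5*5).astype(int)
for k in np.unique(b):print(k,(b==k).sum(),q[b==k,2].max().round(),q[b==k,1].mean().round())
E
```

```text
55 19 22.0 10.0
60 10 18.0 5.0
70 1 12.0 3.0
95 1 29.0 -27.0
100 34 39.0 -5.0
105 40 47.0 -2.0
110 30 51.0 2.0
115 34 52.0 -3.0
120 26 46.0 1.0
125 27 47.0 -0.0
130 22 44.0 -3.0
135 20 42.0 -3.0
140 33 48.0 -6.0
145 30 49.0 -1.0
150 32 49.0 -1.0
155 26 48.0 -2.0
160 24 49.0 -2.0
165 22 45.0 -5.0
170 17 42.0 1.0
175 6 39.0 16.0
180 1 27.0 33.0
185 1 12.0 32.0
```

The barrels lie at about x = 116 and 154 mm in the hopper frame, with centres near z = 28 mm. Both are well inside the tray, so I'm handing in.

```bash
python3 -c "
from plant import *
print(close_job())"
```

```text
the job is handed in; nothing more can be done
None
```

The yellow gate is drawn out to its end stop, both yellow barrels are in the tray, and I handed the job in at about 17 s of the 42 s allowed. The hand-in gives no verdict.

- **The pull:** I hooked the lip from behind with the fingers shut and drew the gate straight out. It dragged at about 3 to 4 N. At the stop the tool stood still while the pull climbed from 6.7 to 10 N. I held it there for about 0.4 s, then backed off and lifted clear.
- **Gate:** the lip moved about 107 mm, so the gate is roughly 112 mm out. It stayed there after I let go.
- **Barrels:** both lie at about x = 116 and 154 mm in the hopper frame, with centres about 28 mm above the table and the hopper box empty.
- **Everything else:** the red hopper, container and dice cup show no change in the top view. A few pixels changed near the ruin, which I took to be the arm's shadow; it looks to be in its place. The arm touches nothing.

Two scripts tripped along the way, with no effect on the scene. My force check stopped the chain of moves early once because of an exit-code slip. One wrist-camera measurement failed because the lip was hidden behind the fingers, so I confirmed the gate was moving with the scene camera instead.

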